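Clear the storeroom bench: nest and lid the tubs, hang the sprays

ROBOT

A 7-joint arm with a two-finger parallel gripper is mounted at the origin on the work surface. World frame = base frame: x ahead of the robot, y to its left, z up, the work surface at z = 0. Lengths are in m, angles in rad, forces in N, time in s.
With the tool pointing down it reaches from about 0.35 to 0.9 m from the base axis. Payload 19.9 kg.
Tool frame: the origin (TCP) lies between the finger pads; the fingertips stand 19 mm ahead of it and the grasp point (between the pads) is the TCP; z points along the fingers, y is the direction in which the jaws open and shut (so a half turn about z gives the same grasp; the last joint's range is limited). The gripper opens to 94 mm and grips with 3 to 60 N. Pads are 16 mm wide; open, the fingers measure 119 mm over their backs; the gripper's body (75 mm by 177 mm) begins 78 mm behind the grasp point.
Start: joints at [-1.377, 0.417, -0.01, 1.614, 0.005, 1.111, -0.053], TCP at [0.146, 0.608, 0.224] pointing down, gripper open.
Joint ranges: [-2.81, 2.81], [-0.39, 2.02], [-1.27, 1.25], [0.06, 2.57], [-1.19, 4.33], [0.19, 2], [-2.82, 2.82]. Speed limits (rad/s): [1.89, 1.89, 2.39, 2.39, 3.01, 3.01, 3.01].

INTERFACE

Orientations are given as a 3x3 rotation matrix whose columns are the frame's x, y, z axes.
In Python, from rig import robot gives the robot as it stands. Calls block until the motion is done:
- robot.move_ptp(position, orientation): joint-space move of the TCP to a pose.
- robot.move_linear(position, velocity=0.15, frame=None, threshold=None): straight line of the TCP; frame=None keeps the orientation; velocity is the mean speed in m/s. With threshold (N) it stops when the force on the tool has changed by that much, and returns True; else False.
- robot.goto_joints(angles): joint-space move.
- robot.gripper_to(opening): finger opening in m; the grip force is fixed at half the most; returns when the fingers have stopped.
- robot.pause(seconds).
- robot.ik(position, orientation): joint angles nearest the present ones, or None.
- robot.get_state(): the state.
- robot.grab_frame(name): name is "side" or "top" or "wrist"; returns the picture (420x560x3 uint8, red, green, blue); there is no depth.
- robot.camera_info(name): a dict with "fx", "fy", "cx", "cy" (pixels), "dist" ([k1, k2, p1, p2, k3] as OpenCV has them; the pictures are not rectified), "rvec" (rotation vector, rad) and "tvec" (3), from world to camera coordinates, as OpenCV has them. Camera axes: x right, y down, z forward; pixel columns grow to the right and rows downward; lengths in m; the calibration is good to about 2 mm. A picture is of the moment at which its call begins: read the wrist's pose just before it. camera_info takes no time and is no camera call; for the wrist camera it gives the pose at the moment of the call.
A pose or a line that the arm cannot do raises robot.PlanningError and nothing moves.
- robot.sign_off(): hands the job in, once; it reports no verdict.
The state is a dict: "time": time; "qpos": joint angles; "joint_vel": joint speeds; "effort": joint torques, N m; "ee_pos": TCP position; "tool_rot": TCP orientation; "force": force on the tool from outside, world axes, zero at the start; "moment": the same for the moment, N m; "opening": finger opening in m.
Only numpy, scipy, OpenCV 4.12 (cv2) and the standard library are available. Lean on these libraries where they do the work, as an engineer would, in place of code of your own. Each camera call takes 0.05 s, during which the arm holds its last target.

TASK

Clear the bench for the night: nest the smaller tubs, largest first, inside the largest tub so that each sits down flat on the one below, then put the lid properly on it. Hang every spray bottle on the rail by its trigger, so that it hangs clear of the bench, easing it into its lean as you let go rather than letting it swing. Leave the other goods alone.

Things in the scene. Friction and masses are not known exactly. Their poses are not given: they have to be found in the camera images.
- tub_a_mid (a point): The largest of four plain grey open tubs of one graded set. Outside 190 (its x) x 150 (its y) x 98 mm high, 260 g; floor and walls 4 mm thick, the top 18 mm of the walls a rim band 8 mm thick (mouth 174 x 134 mm). Pinch it by the rim from above. It takes the others; each drops into the next larger with 6 mm to spare round the rim. Point: its centre, half-way up; z up.
- tub_b_mid (a point): The second largest of four plain grey open tubs of one graded set. Outside 162 (its x) x 122 (its y) x 84 mm high, 130 g; floor and walls 4 mm thick, the top 18 mm of the walls a rim band 8 mm thick (mouth 146 x 106 mm). Pinch it by the rim from above. May be absent (None). Point: its centre, half-way up; z up.
- tub_c_mid (a point): The third largest of four plain grey open tubs of one graded set. Outside 134 (its x) x 94 (its y) x 76 mm high, 100 g; floor and walls 4 mm thick, the top 18 mm of the walls a rim band 8 mm thick (mouth 118 x 78 mm). Pinch it by the rim from above. May be absent (None). Point: its centre, half-way up; z up.
- tub_d_mid (a point): The smallest of four plain grey open tubs of one graded set. Outside 106 (its x) x 66 (its y) x 68 mm high, 70 g; floor and walls 4 mm thick, the top 18 mm of the walls a rim band 8 mm thick (mouth 90 x 50 mm). Pinch it by the rim from above. May be absent (None). Point: its centre, half-way up; z up.
- lid_grip (a point): Grey lift-off lid of the largest tub, 130 g: plate 194 (x) x 154 (y) x 5 mm; below it a ridge 166 x 126 mm, 6 mm deep, that goes inside the rim with 4 mm to spare; on top a grip bar 80 (x) x 16 (y) x 30 mm high. Point: middle of the grip bar, 15 mm below its top, 26 mm above the bench as it lies, 118 mm above the tub's underside when seated.
- rail_mid (a point): Hanging rail fixed to the bench: a level steel tube 12 mm thick, 380 mm long, on two posts at its ends. Point: on the tube's axis at mid length, 215 mm above the bench; y runs along the tube, z is up, x is level and square to it, roughly away from the robot.
- spray_1_head (a point): Slim trigger spray bottle, upright, 210 mm tall, 180 to 370 g: white round body 54 mm across to 105 mm height, then tapering to a 26 mm neck. Black head: block 26 mm wide (y), 182 to 210 mm high, from 18 mm behind to 62 mm ahead (x) of the bottle's axis. Point: on the axis, 196 mm above its foot; x to the nozzle, z up. For trigger and balance see spray_2, 3. May be absent (None).
- spray_2_head (a point): A spray bottle the same as spray_1. On each, the trigger hangs from the head's flat underside, 50 to 58 mm ahead of the axis, down to 140 mm above the foot, its tip curving forward to 63 mm. The rail goes into the gap between neck (13 mm ahead of the axis; body 27 mm) and trigger, and the head's underside sits on it. May be absent (None).
- spray_3_head (a point): A spray bottle the same as spray_1. On each, the centre of mass lies near the axis, 80 to 100 mm above the foot; so let go on the rail it turns about the tube, foot swinging to the nozzle side, till it leans about 20 degrees. May be absent (None).
- softener: Pink bottle about 200 mm tall, 72 mm across, standing beside the work; not part of the job. Origin: the centre of its underside.
- soap_carton: Cardboard carton 60 x 90 x 50 mm, standing beside the work; not part of the job. Origin: the centre of its underside.
- tape_roll: Roll of brown tape, 100 mm across, 48 mm high, lying flat, standing beside the work; not part of the job. Origin: the centre of its underside.

How it is judged:
By the outcome, as a careful person would: the job done as asked, in the order asked, and still so for the second after the job is handed in, with the robot touching nothing.
Of tub_b, tub_c, tub_d, spray_1, spray_2, spray_3 only 5 to 6 are there at a start; the rules pass over those that are not, and their reading is None.
At some moment in a run one of tub_b, tub_c, tub_d, lid may be knocked a few centimetres aside while the robot is not near it.
It also fails if it takes over 210 s, if anything falls off the work surface, if the arm or the gripper's body presses on something with over 40 N, if the wrist force passes 120 N, or if a joint passes its speed limit or range.

## Working session

There is one attempt and no reset: what is moved stays moved. The work goes in short steps, each a Python script; the robot and the scene stay as the last script left them, time stands still between calls to the robot, and variables do not carry over. Pictures are saved under pics/ and viewed, and the job is handed in when it is done.

```bash
ls -la; mkdir -p pics; python3 - <<'E'
from rig import robot
import cv2
s=robot.get_state();print(s)
for n in("side","top","wrist"):
    i=robot.camera_info(n);print(n,i)
    cv2.imwrite(f"pics/a_{n}.png",robot.grab_frame(n)[:,:,::-1])
E
```

```text
total 12
drwxr-xr-x  3 agent agent 4096 Dec  6 05:52 .
drwxr-xr-x 23 root  root  4096 Dec  6 05:52 ..
drwxr-xr-x  2 agent agent 4096 Dec  6 05:52 pics
{'time': 0.0, 'qpos': array([-1.3765102 ,  0.41798517, -0.01030625,  1.61415641,  0.00469112,
        1.11068293, -0.05301524]), 'joint_vel': array([ 0.00048654,  0.00148694,  0.00026562,  0.00172034, -0.00013672,
        0.00130332, -0.00124563]), 'effort': array([ 2.54614224e-04, -8.51261473e+01,  6.38892185e-01, -4.25988865e+01,
       -4.88201121e-02,  1.86310150e-02,  1.08516390e-04]), 'ee_pos': array([0.14593051, 0.60737157, 0.22382573]), 'tool_rot': array([[-9.72329127e-01,  2.33615127e-01, -2.02537664e-04],
       [ 2.33615200e-01,  9.72328401e-01, -1.19082696e-03],
       [-8.12620696e-05, -1.20519162e-03, -9.99999270e-01]]), 'force': array([-0.7893356 , -0.18457594,  0.53511773]), 'moment': array([ 0.01934736, -0.02494649, -0.07674741]), 'opening': 0.09409068322633946}
side {'fx': 401.5590353603706, 'fy': 401.5590353603706, 'cx': 274.8767420125961, 'cy': 210.45525297269128, 'dist': array([-0.00517612,  0.        ,  0.        ,  0.        ,  0.        ]), 'rvec': array([ 2.32797711, -0.24328591,  0.09970287]), 'tvec': array([-0.51402824,  0.21298999,  1.17830493])}
top {'fx': 476.7403940887272, 'fy': 476.7403940887272, 'cx': 262.8556183642169, 'cy': 212.5745577925787, 'dist': array([0.01642383, 0.        , 0.        , 0.        , 0.        ]), 'rvec': array([ 2.14504213, -2.12990928,  0.13220347]), 'tvec': array([0.05106093, 0.54864101, 1.28745941])}
wrist {'fx': 312.7997455183293, 'fy': 312.7997455183293, 'cx': 286.34312718198623, 'cy': 207.86858207169425, 'dist': array([-0.05918918,  0.        ,  0.        ,  0.        ,  0.        ]), 'rvec': array([-2.27827622, -1.79556885, -0.26139595]), 'tvec': array([-0.62456199, -0.03198379,  0.39220248])}
```

View pics/a_side.png

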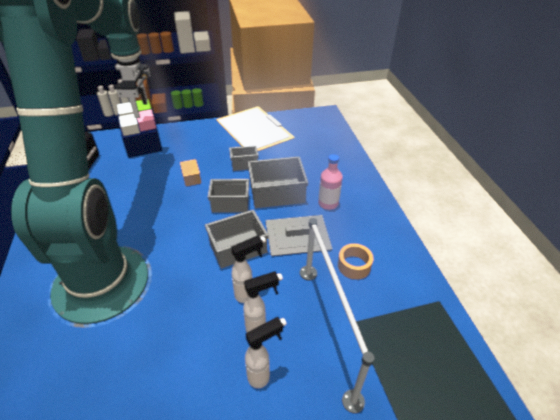

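View pics/a_top.png

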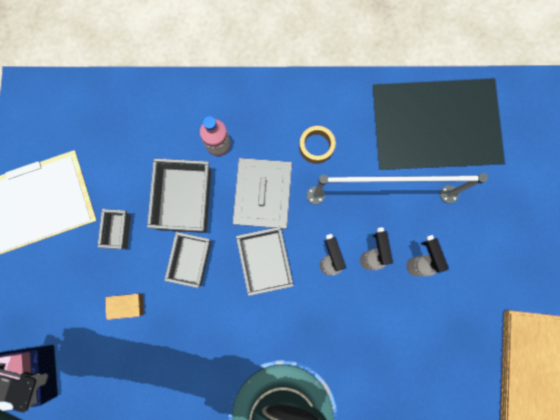

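View pics/a_wrist.png

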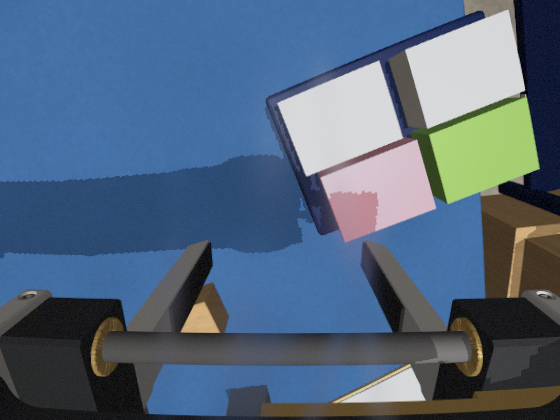

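```bash
cat > h.py <<'E'
import numpy as np, cv2
from rig import robot
def cam(n,info=None):
    i=info or robot.camera_info(n)
    K=np.array([[i['fx'],0,i['cx']],[0,i['fy'],i['cy']],[0,0,1]])
    R=cv2.Rodrigues(np.array(i['rvec']))[0]; t=np.array(i['tvec'])
    return dict(K=K,d=np.array(i['dist']),R=R,t=t,C=-R.T@t,rvec=np.array(i['rvec']))
def rays(c,px):
    px=np.asarray(px,float).reshape(-1,1,2)
    u=cv2.undistortPoints(px,c['K'],c['d']).reshape(-1,2)
    d=np.c_[u,np.ones(len(u))]@c['R']
    return d/np.linalg.norm(d,axis=1,keepdims=True)
def onplane(c,px,z):
    d=rays(c,px); return c['C']+d*((z-c['C'][2])/d[:,2])[:,None]
def proj(c,P):
    return cv2.projectPoints(np.asarray(P,float).reshape(-1,1,3),c['rvec'],c['t'],c['K'],c['d'])[0].reshape(-1,2)
def tri(c1,p1,c2,p2):
    d1=rays(c1,p1)[0];d2=rays(c2,p2)[0]
    A=np.c_[d1,-d2];s=np.linalg.lstsq(A,c2['C']-c1['C'],rcond=None)[0]
    a=c1['C']+s[0]*d1;b=c2['C']+s[1]*d2
    return (a+b)/2,np.linalg.norm(a-b)
def snap(n,name=None):
    c=cam(n);im=robot.grab_frame(n)[:,:,::-1].copy()
    if name: cv2.imwrite(f"pics/{name}.png",im)
    return c,im
def down(yaw):
    # tool z down; tool y (jaw direction) at angle yaw in world xy
    y=np.array([np.cos(yaw),np.sin(yaw),0]);z=np.array([0,0,-1.]);return np.c_[np.cross(y,z),y,z]
E
python3 - <<'E'
from h import *
c=cam('top');print(c['C'],cam('side')['C'])
im=cv2.imread('pics/a_top.png')
hsv=cv2.cvtColor(im,cv2.COLOR_BGR2HSV)
m=((hsv[...,1]<60)).astype(np.uint8)*255
n,l,st,ce=cv2.connectedComponentsWithStats(m)
for k in range(1,n):
    if st[k,4]>100: print(k,st[k],ce[k].round(),onplane(c,ce[k],0).round(3))
crop=im[130:310,80:480]
cv2.imwrite('pics/a_crop.png',cv2.resize(crop,None,fx=2,fy=2,interpolation=cv2.INTER_CUBIC))
cv2.imwrite('pics/a_m.png',cv2.resize(m[130:310,80:480],None,fx=2,fy=2))
E
```

```text
[0.35830435 0.02755856 1.35352297] [ 0.36158945 -0.79116052  0.9702115 ]
1 [    0     0   560    89 37331] [278.  33.] [[1.104 0.014 0.   ]]
2 [ 374   81  125   88 8088] [429. 126.] [[ 0.811 -0.427  0.   ]]
43 [203 134  27  22 226] [219. 147.] [[0.747 0.186 0.   ]]
61 [   0  150   96  104 6571] [ 41. 202.] [[0.583 0.698 0.   ]]
67 [ 147  159   63   73 4046] [179. 195.] [[0.604 0.299 0.   ]]
68 [ 233  158   60  137 6349] [263. 223.] [[0.524 0.055 0.   ]]
75 [ 307  174  180   30 1411] [399. 184.] [[ 0.638 -0.336  0.   ]]
76 [  98  209   32   40 1081] [113. 229.] [[0.504 0.484 0.   ]]
77 [361 228  31  42 701] [377. 253.] [[ 0.44  -0.268  0.   ]]
78 [ 165  232   45   56 1797] [187. 260.] [[0.418 0.269 0.   ]]
79 [320 234  25  41 571] [332. 258.] [[ 0.426 -0.14   0.   ]]
80 [407 235  40  41 845] [428. 261.] [[ 0.421 -0.407  0.   ]]
102 [   0  355   48   57 1593] [ 18. 387.] [[0.068 0.722 0.   ]]
108 [249 386  65  34 401] [278. 397.] [[0.049 0.01  0.   ]]
110 [261 405  60  15 634] [286. 413.] [[ 0.009 -0.012  0.   ]]
```

View pics/a_crop.png

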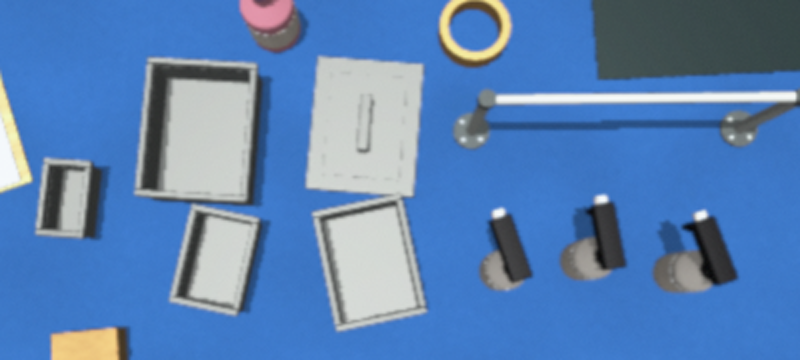

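View pics/a_m.png

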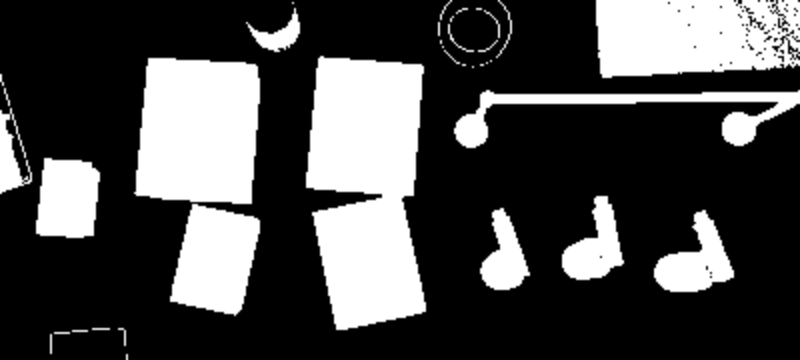

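```bash
cat >> h.py <<'E'
def rects(c,im,vmin=110):
    hsv=cv2.cvtColor(im,cv2.COLOR_BGR2HSV)
    m=((hsv[...,1]<60)&(hsv[...,2]>vmin)).astype(np.uint8)*255
    cs,_=cv2.findContours(m,cv2.RETR_EXTERNAL,cv2.CHAIN_APPROX_NONE)
    return [k for k in cs if cv2.contourArea(k)>150]
def fit(c,cnt,z):
    h=cv2.convexHull(cnt)
    P=onplane(c,h.reshape(-1,2).astype(float),z)[:,:2]
    (x,y),(w,hh),a=cv2.minAreaRect((P*1000).astype(np.float32))
    if w<hh: w,hh,a=hh,w,a+90
    a=(a+90)%180-90
    return np.array([x/1000,y/1000,a,w,hh])   # a: dir (deg) of long side
E
python3 - <<'E'
from h import *
c=cam('top')
im=cv2.imread('pics/a_top.png')
H={'a':.098,'b':.084,'c':.076,'d':.068,'lid':.011}
nom={'a':(180,197),'b':(264,261),'c':(187,260),'d':(113,230),'lid':(263,193)}
for vm in (100,130,150):
  for cn in rects(c,im,vm):
    for n,p in nom.items():
        if cv2.pointPolygonTest(cn,p,False)>0: print(vm,n,fit(c,cn,H[n]).round(3))
E
```

```text
100 c [  0.416   0.256 -11.418 132.697  94.692]
100 d [  0.498   0.467  -3.426 104.835  66.172]
100 a [  0.588   0.282  -2.994 190.216 150.214]
100 b [5.09000e-01 5.60000e-02 4.73000e-01 3.67171e+02 1.57145e+02]
100 lid [5.18000e-01 5.70000e-02 4.73000e-01 3.88284e+02 1.66181e+02]
130 c [  0.416   0.257 -11.489 132.673  93.828]
130 d [  0.498   0.467  -3.428 104.834  64.661]
130 a [  0.589   0.282  -3.064 189.574 149.833]
130 b [5.09000e-01 5.60000e-02 4.73000e-01 3.67171e+02 1.57145e+02]
130 lid [5.18000e-01 5.70000e-02 4.73000e-01 3.88284e+02 1.66181e+02]
150 c [  0.416   0.257 -11.421 132.694  92.666]
150 d [  0.498   0.468  -3.409 104.845  63.442]
150 a [  0.589   0.283  -3.064 188.02  149.184]
150 b [5.09000e-01 5.60000e-02 4.73000e-01 3.67171e+02 1.57145e+02]
150 lid [5.18000e-01 5.70000e-02 4.73000e-01 3.88284e+02 1.66181e+02]
```

```bash
python3 - <<'E'
from h import *
im=cv2.imread('pics/a_top.png')
cv2.imwrite('pics/z1.png',cv2.resize(im[150:300,225:300],None,fx=4,fy=4,interpolation=cv2.INTER_NEAREST))
cv2.imwrite('pics/z2.png',cv2.resize(im[170:280,300:490],None,fx=4,fy=4,interpolation=cv2.INTER_NEAREST))
E
```

```text
(no output)
```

View pics/z1.png

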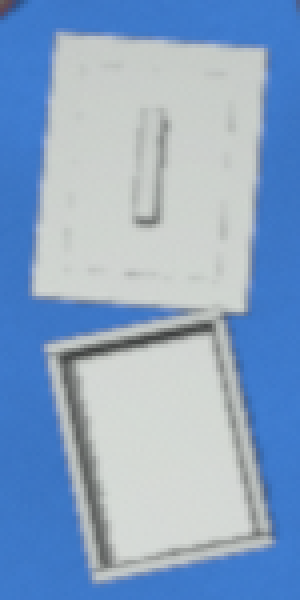

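View pics/z2.png

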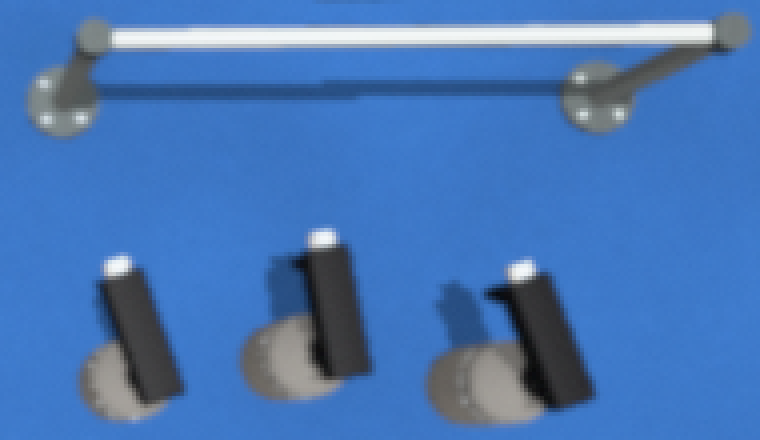

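```bash
python3 - <<'E'
from h import *
c=cam('top');cs=cam('side')
def z1(p):return np.array(p,float)/4+[225,150]-.375
def z2(p):return np.array(p,float)/4+[300,170]-.375
def rec(P):
    P=P[:,:2];e=[np.linalg.norm(P[i]-P[(i+1)%4])*1000 for i in range(4)]
    v=(P[0]-P[3])+(P[1]-P[2]); return P.mean(0).round(4),np.degrees(np.arctan2(v[1],v[0])).round(1),np.round(e)
print('b',rec(onplane(c,z1([(46,345),(222,310),(273,542),(93,582)]),.084)))
print('lid',rec(onplane(c,z1([(56,33),(268,48),(246,312),(32,297)]),.011)))
R=onplane(c,z2([(112,38),(714,34)]),.215+.004);print('rail vis',R.round(4))
R=onplane(c,z2([(94,37),(733,31)]),.222);print('rail posts',R.round(4),np.linalg.norm(R[0]-R[1]))
for n,(f,r) in {'L':((140,268),(183,391)),'M':((347,246),(370,371)),'R':((549,275),(594,395))}.items():
    P=onplane(c,z2([f,r]),.210)[:,:2];d=P[0]-P[1];L=np.linalg.norm(d);d/=L;l=np.array([-d[1],d[0]])
    print(n,L.round(4),np.degrees(np.arctan2(d[1],d[0])).round(1),'axis',(P.mean(0)-.022*d+.013*l).round(4))
E
```

```text
b (array([0.4134, 0.0494]), np.float64(12.3), array([120., 157., 121., 159.]))
lid (array([0.6108, 0.0578]), np.float64(-4.4), array([154., 192., 152., 193.]))
rail vis [[ 0.6051 -0.105   0.219 ]
 [ 0.6089 -0.4649  0.219 ]]
rail posts [[ 0.605  -0.0938  0.222 ]
 [ 0.6101 -0.4749  0.222 ]] 0.3811227700198524
L 0.0771 18.5 axis [ 0.4048 -0.1281]
M 0.0753 8.7 axis [ 0.4195 -0.2411]
R 0.0745 18.1 axis [ 0.4036 -0.3699]
```

```bash
cat >> h.py <<'E'
def yawof(deg):  # nearest equivalent tool yaw reachable
    return np.radians(deg)
def st(msg=''):
    s=robot.get_state();print(msg,'t',round(s['time'],1),'p',s['ee_pos'].round(4),'F',s['force'].round(1),'M',s['moment'].round(2),'op',round(s['opening'],4),'q7',round(s['qpos'][6],2));return s
def best(pos,deg):
    """orientation of the two half-turn choices with the smaller joint travel"""
    q0=robot.get_state()['qpos'];o=[]
    for k in (0,180):
        R=down(np.radians(deg+k));q=robot.ik(pos,R)
        if q is not None:o.append((np.abs(np.array(q)-q0).max(),k,R))
    o.sort(key=lambda a:a[0]);print('ik',[(round(a[0],2),a[1]) for a in o]);return o[0][2],o[0][1]
E
python3 - <<'E'
from h import *
ctr=np.array([.4134,.0494]);a=12.3
yh=np.array([-np.sin(np.radians(a)),np.cos(np.radians(a))])
p=ctr-.057*yh
R,k=best([*p,.2],a+90);print(p,k)
robot.gripper_to(.04);st('g')
robot.move_ptp([*p,.2],R);st()
snap('wrist','b1_wrist');snap('top','b1_top')
E
```

```text
ik [(np.float64(1.23), 180), (np.float64(1.86), 0)]
[ 0.42554273 -0.0062916 ] 180
g t 1.1 p [0.146  0.6077 0.2244] F [ 0.4  0.6 -0. ] M [ 0.01 -0.   -0.03] op 0.0403 q7 -0.05
 t 3.5 p [ 0.4257 -0.0057  0.2   ] F [-0.3  0.2  0.2] M [-0.08  0.13 -0.04] op 0.0398 q7 -1.28
```

View pics/b1_wrist.png

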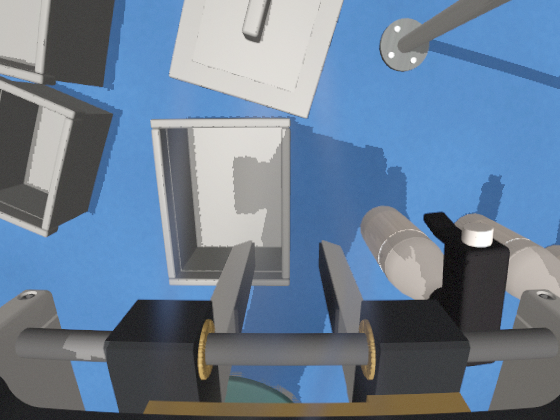

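View pics/b1_top.png

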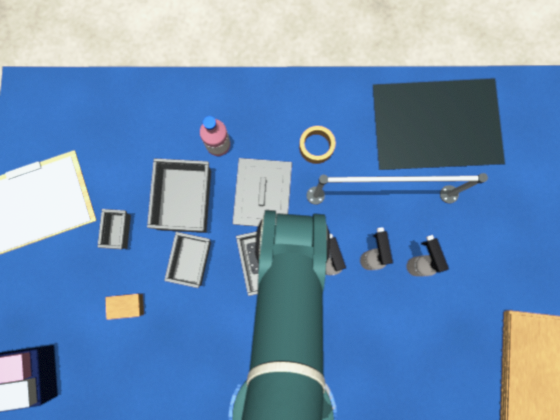

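```bash
python3 - <<'E'
from h import *
c=cam('wrist')
P=onplane(c,[(152,121),(290,119),(289,284)],.084);print(P.round(4));P=P[:,:2]
print(np.linalg.norm(P[0]-P[1]),np.linalg.norm(P[1]-P[2]),(P[0]+P[2])/2)
v=P[1]-P[2];a=np.degrees(np.arctan2(v[1],v[0]));print(a)
a=np.degrees(np.arctan2(*(P[1]-P[2])[::-1]))
a=12.0;ctr=np.array([.4134,.0494])*.5+.5*(P[0]+P[2])/2
yh=np.array([-np.sin(np.radians(a)),np.cos(np.radians(a))])
p=ctr+.057*yh
R,k=best([*p,.2],a+90)
robot.move_linear([*p,.13],.2,R) 
robot.move_linear([*p,.0925],.1);st('at')
robot.gripper_to(0.0);st('closed')
robot.move_linear([*p,.13],.1);robot.move_linear([*p,.235],.2);st('up')
snap('side','b2_side');snap('top','b2_top');snap('wrist','b2_wrist')
E
```

```text
[[ 0.4808  0.1241  0.084 ]
 [ 0.5071  0.008   0.084 ]
 [ 0.3525 -0.0254  0.084 ]]
0.11907564665029144 0.1582083005451662 [0.41662712 0.04933558]
12.188554026117163
ik [(np.float64(0.32), 180), (np.float64(2.79), 0)]
at t 4.9 p [0.4035 0.1046 0.0929] F [0.3 0.7 0.3] M [-0.04  0.12  0.01] op 0.04 q7 -1.34
closed t 5.5 p [0.4032 0.1053 0.0926] F [-1.7  0.8  6. ] M [0.15 0.48 0.02] op 0.0072 q7 -1.34
up t 6.7 p [0.4026 0.1051 0.2339] F [-0.1  0.2 -2. ] M [ 0.09  0.16 -0.04] op 0.0079 q7 -1.67
```

View pics/b2_side.png

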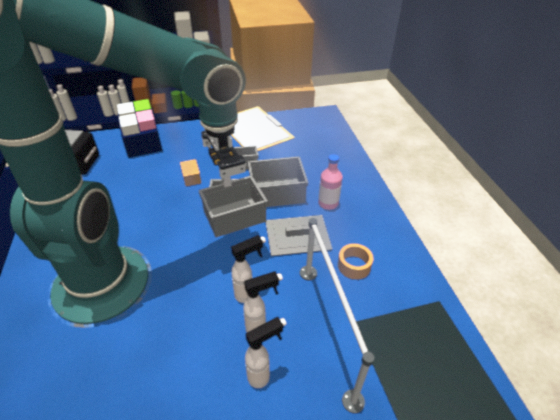

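View pics/b2_wrist.png

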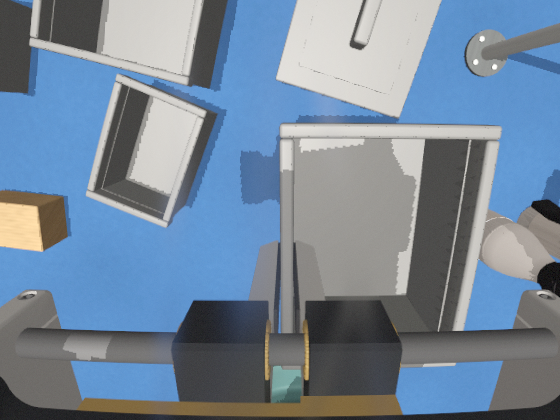

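```bash
python3 - <<'E'
from h import *
s=robot.get_state();c=cam('wrist');print(c['C'],c['R'][2], s['tool_rot'].round(3))
z=s['ee_pos'][2]-.009
px=[(281,126),(499,127),(463,363),(281,345)]
for zz in (z,z-.01,z-.02,z-.03):
  P=onplane(c,px,zz)[:,:2];print(round(zz,3),P.round(4).tolist(),np.linalg.norm(P[0]-P[1]).round(4),np.linalg.norm(P[1]-P[2]).round(4))
E
```

```text
[0.48647448 0.12223955 0.39375497] [-0.27973661 -0.06149556 -0.95810528] [[ 0.978  0.208 -0.002]
 [ 0.208 -0.978 -0.002]
 [-0.002  0.001 -1.   ]]
0.225 [[0.4804, 0.1234], [0.5056, 0.0083], [0.3528, -0.0315], [0.3443, 0.0953]] 0.1179 0.1579
0.215 [[0.4801, 0.1235], [0.5067, 0.0016], [0.3449, -0.0406], [0.3359, 0.0937]] 0.1248 0.1673
0.205 [[0.4797, 0.1236], [0.5079, -0.0052], [0.3369, -0.0497], [0.3275, 0.0921]] 0.1318 0.1766
0.195 [[0.4794, 0.1237], [0.509, -0.0119], [0.329, -0.0588], [0.3191, 0.0905]] 0.1388 0.186
```

View pics/b2_top.png

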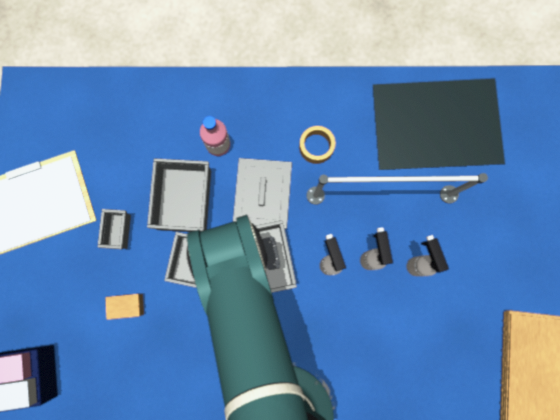

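```bash
python3 - <<'E'
from h import *
a=-3.0;ctr=np.array([.5885,.2822]);yh=np.array([-np.sin(np.radians(a)),np.cos(np.radians(a))])
p=ctr+.057*yh
R=down(np.radians(a+90+180))
robot.move_linear([*p,.235],.2,R);st('over')
snap('wrist','b3_wrist')
snap('top','b3_top')
E
```

```text
over t 8.5 p [0.5913 0.3386 0.2351] F [ 0.9  0.8 -2.2] M [ 0.1   0.17 -0.03] op 0.0075 q7 -1.86
```

View pics/b3_wrist.png

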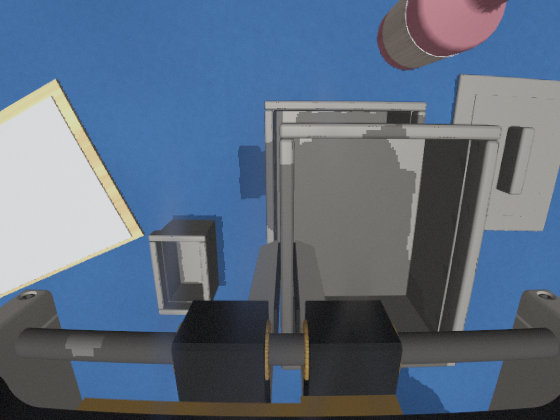

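View pics/b3_top.png

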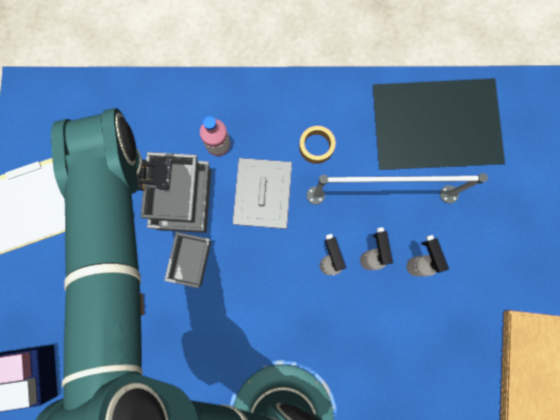

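```bash
cat > chk.py <<'E'
E
python3 - <<'E'
from h import *
c=cam('wrist')
A=onplane(c,[(266,102),(425,102)],.098)[:,:2];B=onplane(c,[(281,126),(499,127)],.2260)[:,:2]
print('a far',A.round(4),np.linalg.norm(A[0]-A[1]),np.degrees(np.arctan2(*(A[0]-A[1])[::-1]))-90)
print('b far',B.round(4),np.linalg.norm(B[0]-B[1]),np.degrees(np.arctan2(*(B[0]-B[1])[::-1]))-90)
ct,it=cam('top'),cv2.imread('pics/b3_top.png')
print(proj(c,[0,0,0]) )
# lid again, now seen alone
for cn in rects(ct,it,130):
    if cv2.pointPolygonTest(cn,(263,193),False)>0: print('lid',fit(ct,cn,.011).round(3))
    if cv2.pointPolygonTest(cn,(187,260),False)>0: print('c',fit(ct,cn,.076).round(3))
E
```

```text
a far [[0.6895 0.3519]
 [0.6829 0.2064]] 0.14564306962753612 -2.5932202542717278
b far [[0.6715 0.3372]
 [0.666  0.2193]] 0.11798546156936171 -2.6702071968959586
[[475.14046618 472.82621665]]
c [  0.412   0.251 -12.222 106.807  57.387]
lid [ 6.10000e-01  5.80000e-02 -4.31600e+00  1.92907e+02  1.53732e+02]
```

```bash
python3 - <<'E'
from h import *
a=-3.0;ctr=np.array([.5903,.2824]);yh=np.array([-np.sin(np.radians(a)),np.cos(np.radians(a))])
p=ctr+.057*yh
robot.move_linear([*p,.215],.1);st()
f0=st()['force']
hit=robot.move_linear([*p,.1195],.06,threshold=6);st(f'down {hit}')
if not hit:
    robot.gripper_to(.022);st('open');robot.move_linear([*p,.25],.2)
    robot.pause(.3)
snap('wrist','b4_wrist')
E
```

```text
t 9.0 p [0.5929 0.3391 0.2142] F [ 0.3 -0.7 -0.7] M [ 0.06  0.17 -0.04] op 0.008 q7 -1.85
 t 9.0 p [0.5929 0.3391 0.2142] F [ 0.3 -0.7 -0.7] M [ 0.06  0.17 -0.04] op 0.008 q7 -1.85
down False t 10.7 p [0.5935 0.3394 0.1198] F [ 0.6 -0.2 -1. ] M [0.03 0.15 0.02] op 0.0075 q7 -1.8
open t 11.2 p [0.5933 0.3393 0.1195] F [ 0.2 -0.6  0.1] M [ 0.01  0.17 -0.01] op 0.0221 q7 -1.8
```

View pics/b4_wrist.png

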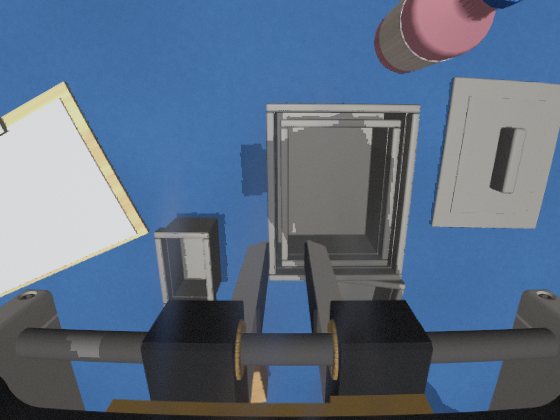

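```bash
python3 - <<'E'
from h import *
a=-11.4;ctr=np.array([.4165,.2565]);yh=np.array([-np.sin(np.radians(a)),np.cos(np.radians(a))])
p=ctr+.043*yh
R=down(np.radians(a+90+180))
robot.gripper_to(.035)
robot.move_linear([*p,.2],.25,R);st('over c')
ct,it=snap('top','c1_top')
for cn in rects(ct,it,80):
    f=fit(ct,cn,.05)
    if .3<f[0]<.75 and -.1<f[1]<.6: print(f.round(3))
snap('wrist','c1_wrist')
E
```

```text
over c t 13.7 p [0.426  0.2991 0.2006] F [ 0.  -0.2  0.2] M [0.04 0.1  0.05] op 0.0348 q7 -2.13
[  0.417   0.262 -11.612 135.282  98.347]
[  0.596   0.292  -3.02  198.758 157.191]
[ 6.03000e-01  5.70000e-02 -4.31600e+00  1.87441e+02  1.49266e+02]
[  0.736   0.183 -69.974  69.817  49.504]
```

View pics/c1_wrist.png

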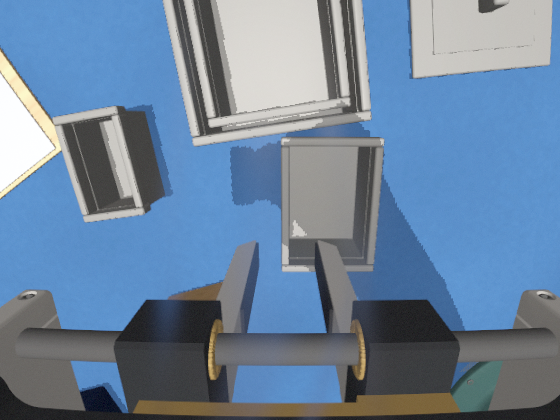

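View pics/c1_top.png

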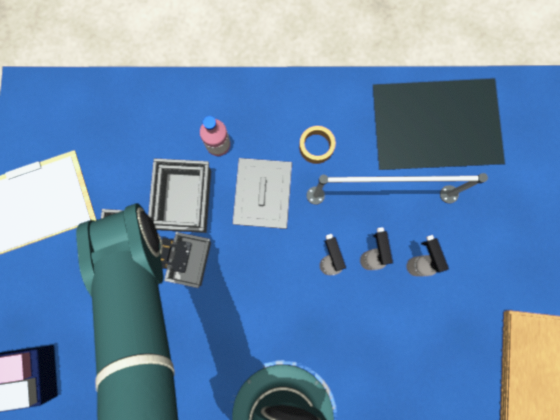

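```bash
python3 - <<'E'
from h import *
c=cam('wrist')
P=onplane(c,[(281,139),(383,139),(372.5,270),(282,270)],.076)[:,:2]
print(P.mean(0),np.linalg.norm(P[0]-P[1]),np.linalg.norm(P[1]-P[2]))
ct=cam('top');im=cv2.imread('pics/c1_top.png')
cv2.imwrite('pics/z3.png',cv2.resize(im[150:240,140:220],None,fx=7,fy=7,interpolation=cv2.INTER_NEAREST))
a=-11.5;ctr=np.array([.417,.2565]);yh=np.array([-np.sin(np.radians(a)),np.cos(np.radians(a))])
p=ctr+.043*yh
robot.move_linear([*p,.12],.2) 
robot.move_linear([*p,.0845],.1);st('at')
robot.gripper_to(0.0);st('closed')
robot.move_linear([*p,.13],.1);robot.move_linear([*p,.24],.2);st('up')
snap('wrist','c2_wrist')
E
```

```text
[0.41870966 0.25831419] 0.09158737675807456 0.13027432991337762
at t 14.8 p [0.4258 0.2986 0.0849] F [ 0.2  0.5 -0.1] M [ 0.01  0.16 -0.  ] op 0.035 q7 -1.99
closed t 15.3 p [0.4257 0.2988 0.0847] F [-0.7 -0.3  6.4] M [0.1  0.42 0.01] op 0.0076 q7 -1.99
up t 16.7 p [0.425  0.2985 0.2389] F [-0.5  1.  -1.7] M [ 0.01  0.15 -0.03] op 0.0074 q7 -2.17
```

View pics/z3.png

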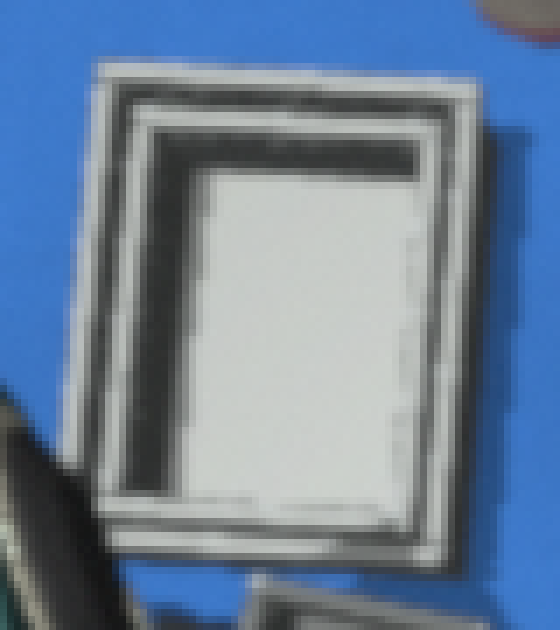

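View pics/c2_wrist.png

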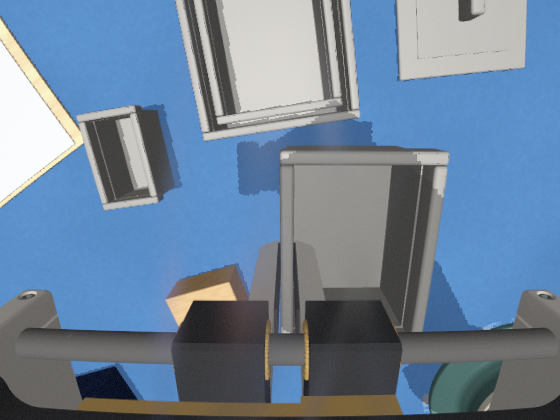

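```bash
python3 - <<'E'
from h import *
ct=cam('top')
f=lambda P:np.array(P,float)/7+[140,150]-.43
B=onplane(ct,f([(131,104),(442,121),(413,533)]),.088)[:,:2];A=onplane(ct,f([(98,62),(481,80),(449,566)]),.098)[:,:2]
for n,P in(('b',B),('a',A)):
    print(n,((P[0]+P[2])/2).round(4),np.linalg.norm(P[0]-P[1]).round(4),np.linalg.norm(P[1]-P[2]).round(4),np.degrees(np.arctan2(*(P[1]-P[2])[::-1])).round(1))
a=-3.0;ctr=(B[0]+B[2])/2;yh=np.array([-np.sin(np.radians(a)),np.cos(np.radians(a))])
p=ctr+.043*yh
robot.move_linear([*p,.22],.2,down(np.radians(a+270)));st('over')
c,_=snap('wrist','c3_wrist')
E
```

```text
b [0.5887 0.2833] 0.122 0.1617 -2.4
a [0.589 0.281] 0.1492 0.1892 -2.3
over t 17.7 p [0.5902 0.3262 0.2197] F [ 0.2 -0.1 -0.7] M [ 0.01  0.19 -0.02] op 0.0072 q7 -1.83
```

View pics/c3_wrist.png

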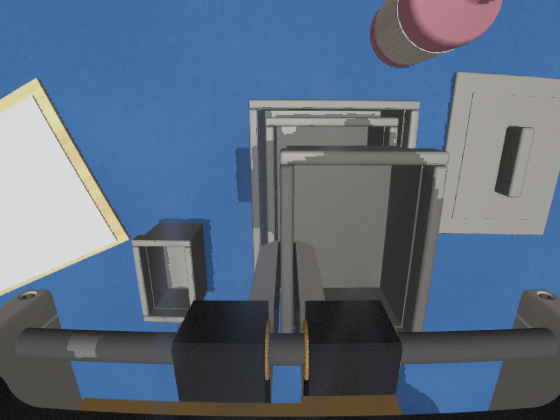

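```bash
python3 - <<'E'
from h import *
c=cam('wrist')
C=onplane(c,[(281,151),(447,151)],.2112)[:,:2];B=onplane(c,[(265,118),(397,118)],.088)[:,:2]
print(C.round(4),B.round(4),'gap far x',(B.mean(0)-C.mean(0)).round(4),'want .014')
E
```

```text
[[0.6573 0.3256]
 [0.653  0.2354]] [[0.6743 0.3411]
 [0.6686 0.2215]] gap far x [0.0163 0.0007] want .014
```

```bash
python3 - <<'E'
from h import *
a=-2.6;ctr=np.array([.5902,.2828]);yh=np.array([-np.sin(np.radians(a)),np.cos(np.radians(a))])
p=ctr+.043*yh
R=down(np.radians(a+270))
robot.move_linear([*p,.2],.1,R)
hit=robot.move_linear([*p,.1088],.06,threshold=6);st(f'down {hit}')
if not hit:
    robot.gripper_to(.017);st('open');robot.move_linear([*p,.24],.2)
    robot.gripper_to(.035)
    robot.pause(.2)
snap('wrist','c4_wrist');snap('top','c4_top')
E
```

```text
down False t 19.8 p [0.5923 0.3258 0.1091] F [ 0.7 -0.2 -1.1] M [0.06 0.12 0.01] op 0.0075 q7 -1.76
open t 20.2 p [0.5922 0.3258 0.1089] F [-0.1  0.   0.1] M [-0.02  0.11 -0.04] op 0.0168 q7 -1.76
```

View pics/c4_wrist.png

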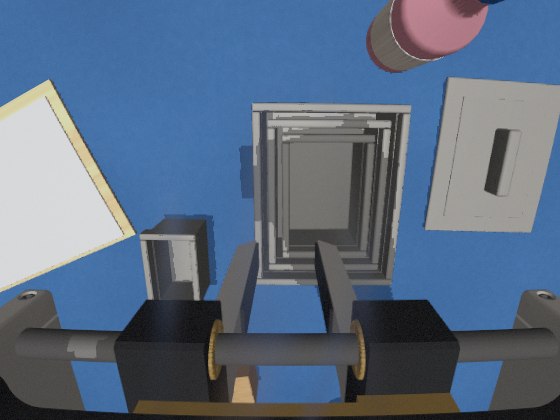

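View pics/c4_top.png

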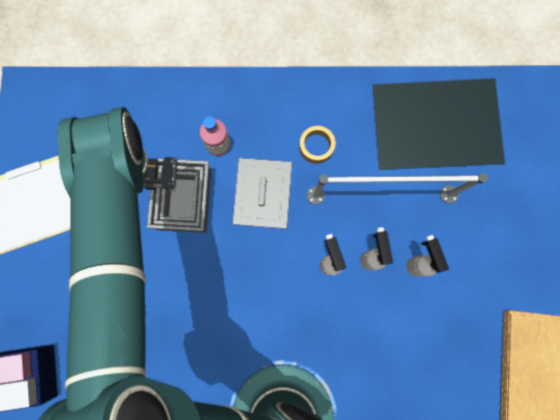

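```bash
python3 - <<'E'
from h import *
a=-3.4;ctr=np.array([.498,.4672]);yh=np.array([-np.sin(np.radians(a)),np.cos(np.radians(a))])
p=ctr+.029*yh
R=down(np.radians(a+270))
robot.gripper_to(.03)
robot.move_linear([*p,.19],.25,R);st('over d')
snap('top','d1_top');snap('wrist','d1_wrist')
im=cv2.imread('pics/d1_top.png')
cv2.imwrite('pics/z4.png',cv2.resize(im[150:240,140:220],None,fx=7,fy=7,interpolation=cv2.INTER_NEAREST))
E
```

```text
over d t 23.0 p [0.501  0.4945 0.1906] F [-0.1 -0.1  0.5] M [-0.06  0.11  0.06] op 0.03 q7 -2.11
```

View pics/d1_wrist.png

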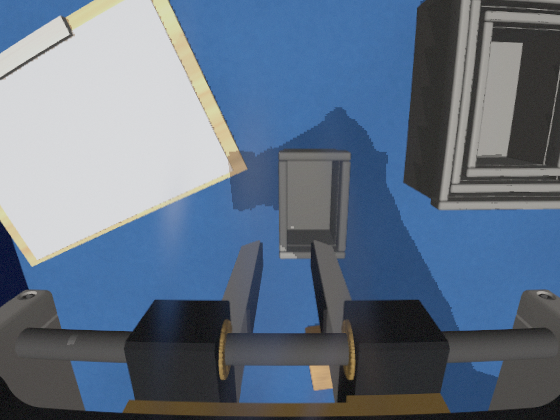

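View pics/z4.png

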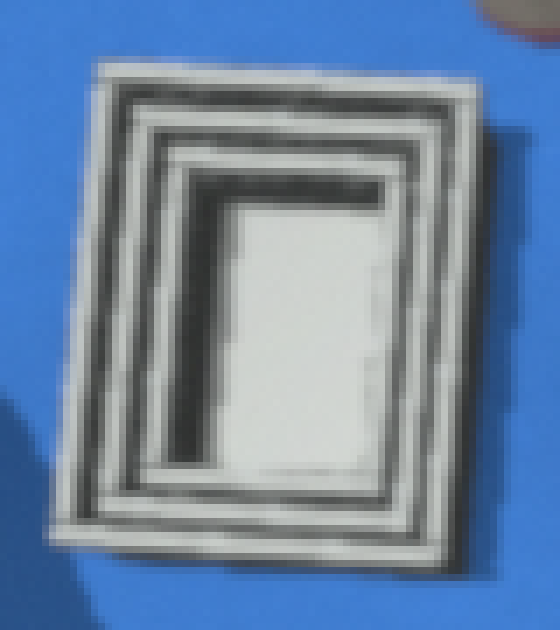

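```bash
python3 - <<'E'
from h import *
ct=cam('top')
f=lambda P:np.array(P,float)/7+[140,150]-.43
C=onplane(ct,f([(162,147),(412,163),(385,504),(133,489)]),.084)[:,:2]
cc=C.mean(0);v=(C[0]-C[3])+(C[1]-C[2]);ac=np.degrees(np.arctan2(v[1],v[0]))
print('c',cc.round(4),ac.round(1),np.linalg.norm(C[0]-C[1]).round(4),np.linalg.norm(C[1]-C[2]).round(4))
w=cam('wrist')
P=onplane(w,[(278,151),(350,151),(346,258),(279,257)],.068)[:,:2];print('d wrist',P.mean(0).round(4),np.linalg.norm(P[0]-P[1]).round(4),np.linalg.norm(P[1]-P[2]).round(4))
a=-3.4;ctr=np.array([.4985,.4675]);yh=np.array([-np.sin(np.radians(a)),np.cos(np.radians(a))])
p=ctr+.029*yh
robot.move_linear([*p,.11],.2) 
robot.move_linear([*p,.0765],.1);st('at')
robot.gripper_to(0.0);st('closed')
robot.move_linear([*p,.12],.1);robot.move_linear([*p,.22],.2);st('up')
a=-2.6;ctr=cc+[.001,0];yh=np.array([-np.sin(np.radians(a)),np.cos(np.radians(a))])
p=ctr+.029*yh
robot.move_linear([*p,.22],.2,down(np.radians(a+270)));st('over')
snap('wrist','d2_wrist')
E
```

```text
c [0.5862 0.2831] -2.7 0.0982 0.1342
d wrist [0.5022 0.4687] 0.0647 0.1053
at t 24.2 p [0.5001 0.4963 0.0761] F [ 0.  -0.4 -0.8] M [ 0.02  0.15 -0.01] op 0.0297 q7 -2.05
closed t 24.6 p [0.5003 0.4967 0.0768] F [-0.   1.2  2.5] M [0.13 0.1  0.  ] op 0.0077 q7 -2.05
up t 25.9 p [0.4997 0.4963 0.2186] F [ 0.7 -0.5 -1.2] M [0.04 0.17 0.01] op 0.008 q7 -2.12
over t 27.1 p [0.588  0.3135 0.2197] F [-0.6 -0.1  0. ] M [ 0.05  0.13 -0.03] op 0.0076 q7 -1.81
```

View pics/d2_wrist.png

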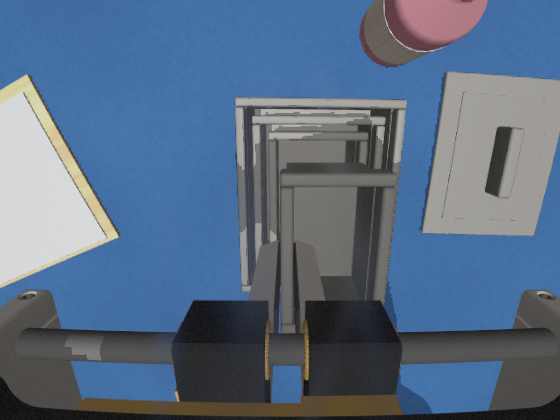

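```bash
python3 - <<'E'
from h import *
c=cam('wrist')
C=onplane(c,[(281,170),(396,170)],.2112)[:,:2];B=onplane(c,[(268.5,133),(369,133)],.084)[:,:2]
print(C.round(4),B.round(4),'gap far',(B.mean(0)-C.mean(0)).round(4),'want .014,-.0007')
a=-2.6;p=np.array([.588,.3125]);p[0]+=.001
robot.move_linear([*p,.19],.1)
hit=robot.move_linear([*p,.1048],.06,threshold=6);st(f'down {hit}')
if not hit:
    robot.gripper_to(.017);st('open');robot.move_linear([*p,.22],.2)
snap('wrist','d3_wrist')
E
```

```text
[[0.6449 0.3138]
 [0.6423 0.2509]] [[0.6584 0.3267]
 [0.6546 0.2336]] gap far [ 0.0129 -0.0022] want .014,-.0007
down False t 29.1 p [0.5892 0.3125 0.1051] F [ 0.2 -0.6 -1.6] M [ 0.04  0.19 -0.05] op 0.008 q7 -1.74
open t 29.5 p [0.589  0.3125 0.1049] F [ 0.4  0.3 -0.1] M [-0.02  0.2   0.01] op 0.0166 q7 -1.74
```

View pics/d3_wrist.png

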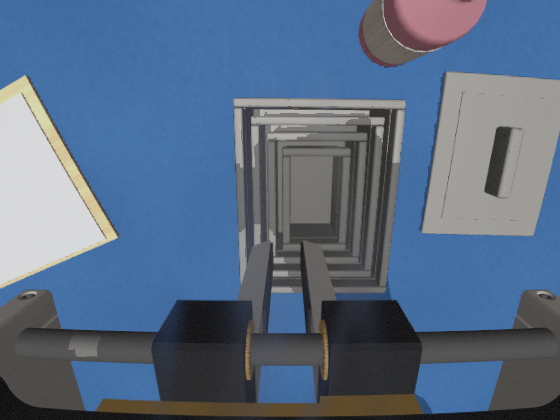

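```bash
python3 - <<'E'
from h import *
a=-4.3;p=[.610,.058]
robot.move_linear([.588,.3125,.25],.2)
robot.gripper_to(.045)
R,k=best([*p,.15],a+90)
robot.move_ptp([*p,.16],R);st('over lid')
ct,it=snap('top','l1_top');snap('wrist','l1_wrist')
for cn in rects(ct,it,100):
    if cv2.pointPolygonTest(cn,(180,197),False)>0: print('a',fit(ct,cn,.098).round(4))
cv2.imwrite('pics/z5.png',cv2.resize(it[150:240,140:220],None,fx=7,fy=7,interpolation=cv2.INTER_NEAREST))
E
```

```text
ik [(np.float64(0.43), 180), (np.float64(3.25), 0)]
over lid t 32.3 p [0.6104 0.0598 0.1603] F [-0.5  0.8  0.6] M [-0.04  0.12 -0.02] op 0.0448 q7 -1.4
a [  0.5884   0.2822  -3.0201 190.1887 150.193 ]
```

View pics/l1_wrist.png

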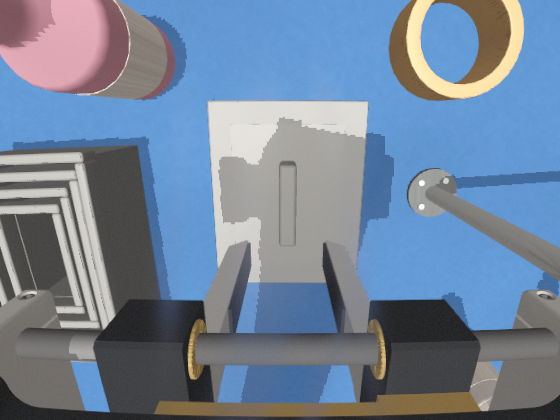

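View pics/z5.png

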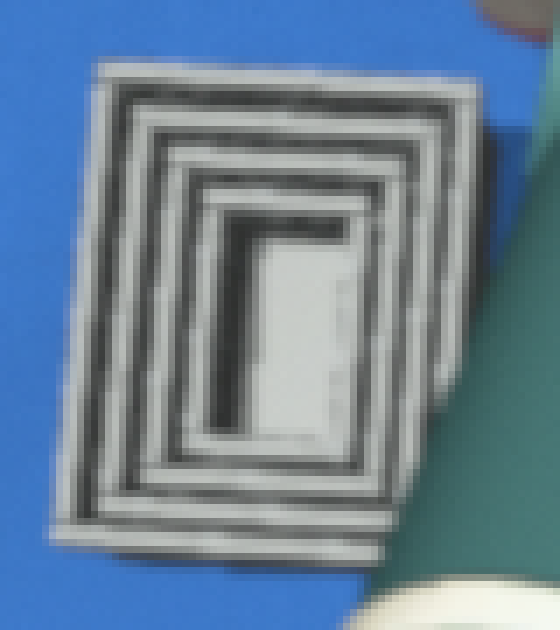

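```bash
python3 - <<'E'
from h import *
w=cam('wrist')
P=onplane(w,[(208,101.5),(368,101.5),(361,283),(217,284)],.011)[:,:2]
print('lid wrist',P.mean(0).round(4),np.linalg.norm(P[0]-P[1]).round(4),np.linalg.norm(P[1]-P[2]).round(4))
a=-4.3;p=[.6105,.0583]
R=down(np.radians(a+270))
robot.move_linear([*p,.08],.2,R)
hit=robot.move_linear([*p,.034],.1,threshold=8);st(f'at {hit}')
robot.gripper_to(0.0);st('closed')
robot.move_linear([*p,.08],.1);robot.move_linear([*p,.21],.2);st('up')
a=-3.0;p=[.5889,.2822]
robot.move_linear([*p,.21],.2,down(np.radians(a+270)));st('over')
snap('wrist','l2_wrist');snap('side','l2_side')
E
```

```text
lid wrist [0.6123 0.0574] 0.1515 0.1928
at False t 33.5 p [0.6105 0.058  0.0339] F [0.  0.4 0.8] M [0.   0.14 0.05] op 0.0446 q7 -1.3
closed t 34.1 p [0.6106 0.0584 0.0342] F [-1.4  0.8  4.4] M [0.19 0.29 0.  ] op 0.0157 q7 -1.3
up t 35.5 p [0.6099 0.0584 0.2088] F [-0.2 -0.1 -1.9] M [0.03 0.17 0.06] op 0.0159 q7 -1.43
over t 36.8 p [0.5893 0.2806 0.2101] F [-0.4  0.5 -0.8] M [-0.06  0.15 -0.01] op 0.0159 q7 -1.76
```

View pics/l2_wrist.png

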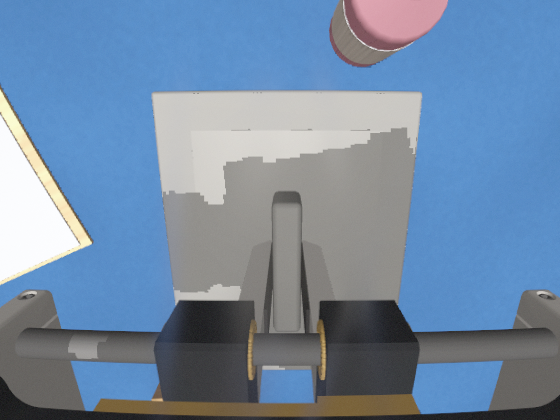

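View pics/l2_side.png

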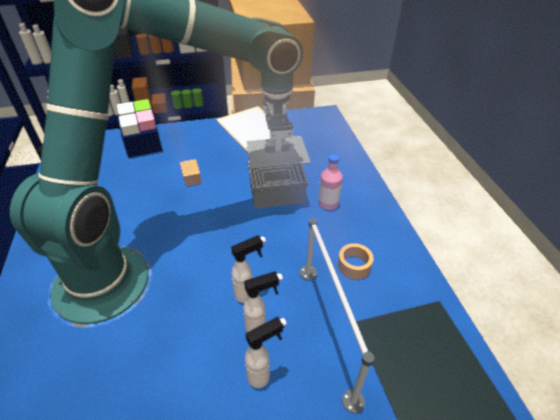

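```bash
python3 - <<'E'
from h import *
w=cam('wrist');s=robot.get_state()
P=onplane(w,[(153,93),(421,93)],s['ee_pos'][2]-.023)[:,:2];print(P.round(4),(P.mean(0)-s['ee_pos'][:2]).round(4))
p=[.5889,.2822]
robot.move_linear([*p,.145],.15)
hit=robot.move_linear([*p,.1265],.03,threshold=5);st(f'down {hit}')
E
```

```text
[[0.6915 0.35  ]
 [0.6833 0.2   ]] [ 0.0981 -0.0059]
down True t 38.1 p [0.5886 0.2822 0.1262] F [-0.8  0.8  6.8] M [-0.    0.4  -0.01] op 0.0159 q7 -1.71
```

```bash
python3 - <<'E'
from h import *
robot.gripper_to(.04);p=[.5889,.2822]
robot.move_linear([*p,.25],.2);st()
R,k=best([.45,-.1,.33],0+90+15)
robot.move_ptp([.3,-.24,.42],down(np.radians(100+k)));st('look sprays')
snap('top','s1_top');snap('side','s1_side');snap('wrist','s1_wrist')
E
```

```text
t 39.4 p [0.5884 0.2822 0.2488] F [-0.8 -0.3 -0.8] M [ 0.04  0.15 -0.01] op 0.04 q7 -1.78
ik [(np.float64(0.65), 180), (np.float64(3.69), 0)]
look sprays t 41.6 p [ 0.3006 -0.2395  0.4198] F [ 0.4 -0.4  0.6] M [-0.01  0.16 -0.05] op 0.0402 q7 -1.02
```

View pics/s1_top.png

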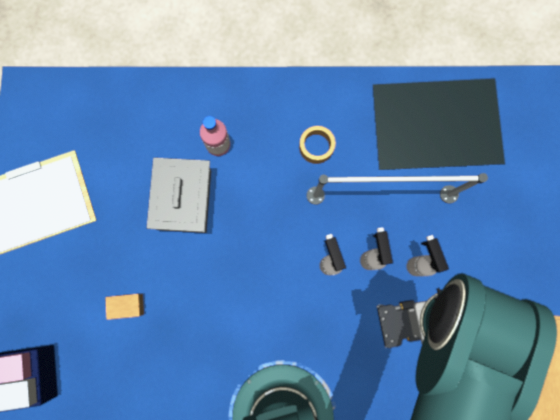

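View pics/s1_side.png

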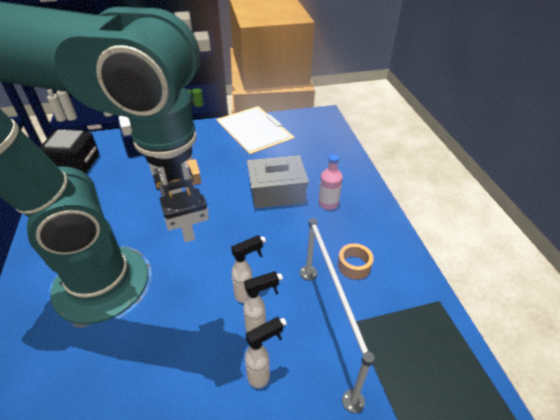

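View pics/s1_wrist.png

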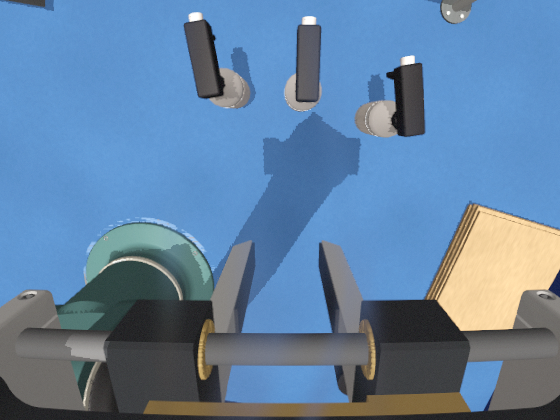

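```bash
python3 - <<'E'
from h import *
im=cv2.imread('pics/s1_wrist.png')
cv2.imwrite('pics/z6.png',cv2.resize(im[0:150,170:440],None,fx=2.9,fy=2.9,interpolation=cv2.INTER_CUBIC))
ct=cam('top');it=cv2.imread('pics/s1_top.png')
for cn in rects(ct,it,100):
    if cv2.pointPolygonTest(cn,(180,197),False)>0: print('lid',fit(ct,cn,.102).round(4))
# heads: black blobs
w=cam('wrist')
for n,c,i,z0 in(('top',ct,it,0),('wrist',w,im,0)):
    hsv=cv2.cvtColor(i,cv2.COLOR_BGR2HSV);m=((hsv[...,2]<75)&(hsv[...,1]<110)).astype(np.uint8)*255
    cs,_=cv2.findContours(m,cv2.RETR_EXTERNAL,cv2.CHAIN_APPROX_NONE)
    for k in cs:
        if 150<cv2.contourArea(k)<5000:
            f=fit(c,k,.196)
            if .3<f[0]<.6 and -.5<f[1]<0:
                d=np.array([np.cos(np.radians(f[2])),np.sin(np.radians(f[2]))]);print(n,f.round(3),'axis',(f[:2]-.022*d).round(4))
E
```

```text
lid [  0.5875   0.2802  -2.9399 195.0054 154.4962]
top [ 0.424 -0.362 18.794 75.942 35.953] axis [ 0.4034 -0.3687]
top [ 0.426 -0.122 19.051 74.995 26.463] axis [ 0.4048 -0.1288]
top [ 0.441 -0.237  9.172 75.505 31.136] axis [ 0.4194 -0.2408]
wrist [ 0.426 -0.362 19.237 80.939 40.477] axis [ 0.4054 -0.3691]
wrist [ 0.43  -0.132  2.968 82.808 31.099] axis [ 0.4083 -0.1329]
```

View pics/z6.png

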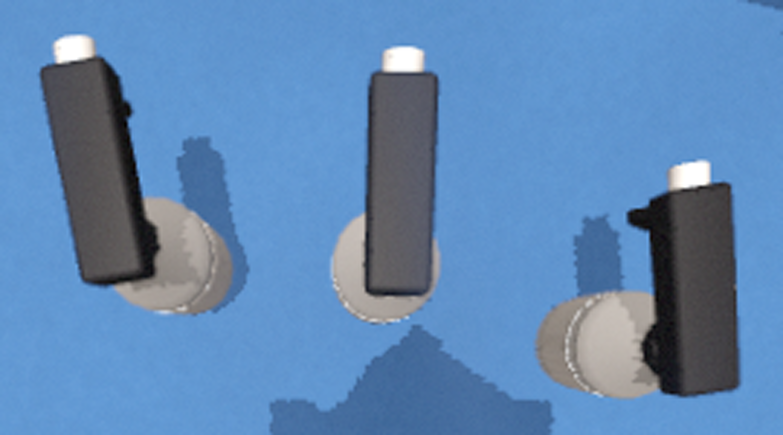

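```bash
python3 - <<'E'
from h import *
w=cam('wrist')
for n,q in {'L':[(42,69),(106,58),(140,276),(82,283)],'M':[(372,73),(437,74),(432,294),(366,293)],'R':[(664,192),(731,184),(740,387),(671,394)]}.items():
    P=onplane(w,np.array(q)/2.9+[170,0]-.33,.210)[:,:2]
    f=(P[0]+P[1])/2;b=(P[3]+P[2])/2;d=f-b;L=np.linalg.norm(d);d/=L
    print(n,'len',L.round(4),'wid',np.linalg.norm(P[0]-P[1]).round(4),np.linalg.norm(P[3]-P[2]).round(4),'yaw',np.degrees(np.arctan2(d[1],d[0])).round(1),'axis',((f+b)/2-.022*d).round(4),'front',f.round(4))
E
```

```text
L len 0.0777 wid 0.0244 0.023 yaw 17.0 axis [ 0.4065 -0.1299] front [ 0.4647 -0.1121]
M len 0.0784 wid 0.024 0.0257 yaw 9.4 axis [ 0.4213 -0.2433] front [ 0.4817 -0.2333]
R len 0.0769 wid 0.0261 0.0282 yaw 18.0 axis [ 0.4059 -0.3698] front [ 0.4634 -0.3511]
```

```bash
python3 - <<'E'
from h import *
ct,cs=cam('top'),cam('side')
im=cv2.imread('pics/s1_side.png')
cv2.imwrite('pics/z7.png',cv2.resize(im[205:375,295:385],None,fx=3.5,fy=3.5,interpolation=cv2.INTER_CUBIC))
w=cam('wrist')
# predicted side px of my rail estimate
print(proj(cs,[[.6051,-.105,.215],[.6089,-.4649,.215]]))
for x in(.5975,.6075,.6175): print(x,proj(cs,[[x,-.2845,.215]]))
E
```

```text
[[313.03611593 226.64569706]
 [364.65707074 355.59737105]]
0.5975 [[331.26246941 282.81937267]]
0.6075 [[335.45438395 282.07005935]]
0.6175 [[339.63278134 281.32306661]]
```

View pics/z7.png

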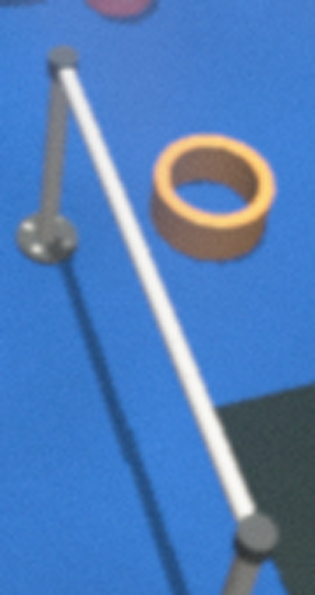

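```bash
cat > spray.py <<'E'
from h import *
PHI=np.radians(.8)
MID=np.array([.609,-.2845]);RX=np.array([np.cos(PHI),np.sin(PHI)]);RY=np.array([-np.sin(PHI),np.cos(PHI)])
GZ=.199
def grab(ax,yaw,tag):
    R,k=best([*ax,.3],yaw+90)
    robot.gripper_to(.055)
    robot.move_ptp([*ax,.30],R)
    robot.move_linear([*ax,GZ],.12,threshold=8);st('at')
    snap('wrist',tag+'_g')
    robot.gripper_to(0.);st('closed')
    robot.move_linear([*ax,GZ+.095],.12);st('up')
    return k
def P(s,r,dz):
    q=MID+s*RY-r*RX; return [*q,GZ+dz]
def over(s,k,r=.037,dz=.095):
    R=down(PHI+np.radians(90+k))
    robot.move_linear(P(s,.11,dz),.2,R)
    robot.move_linear(P(s,r,dz),.1);st('over')
def lower(s):
    h=robot.move_linear(P(s,.037,.06),.06,threshold=6);st(f'l1 {h}')
    if h: return
    h=robot.move_linear(P(s,.031,.052),.04,threshold=6);st(f'l2 {h}')
    if h: return
    h=robot.move_linear(P(s,.031,.036),.02,threshold=3.0);st(f'l3 {h}')
def tilt(deg,n=6,vel=.012):
    s=robot.get_state();p0=s['ee_pos'];R0=s['tool_rot']
    ysh=(p0[:2]-MID)@RY
    c=np.array([*(MID+ysh*RY),.215]);ax=np.array([*RY,0])
    for i in range(1,n+1):
        Q=cv2.Rodrigues(-ax*np.radians(deg*i/n))[0]
        robot.move_linear(c+Q@(p0-c),vel,Q@R0)
    st('tilted')
def release():
    s=robot.get_state();p=s['ee_pos'];z=s['tool_rot'][:,2]
    robot.gripper_to(.032);robot.pause(.3);robot.gripper_to(.05);st('rel')
    robot.move_linear(p-z*.09,.12);st('away')
E
python3 - <<'E'
from spray import *
k=grab(np.array([.4055,-.1293]),17.5,'s1');print(k)
over(.10,k)
snap('side','s1_over');snap('top','s1_overt');snap('wrist','s1_overw')
E
```

```text
ik [(np.float64(0.31), 180), (np.float64(3.04), 0)]
at t 44.0 p [ 0.4058 -0.1295  0.1997] F [-0.5  0.1  0.7] M [-0.04  0.19  0.03] op 0.0551 q7 -0.95
closed t 44.7 p [ 0.4056 -0.1293  0.1991] F [0.2 0.7 2. ] M [0.05 0.14 0.05] op 0.026 q7 -0.95
up t 45.6 p [ 0.4051 -0.1292  0.2933] F [-0.1  0.7 -3.4] M [-0.04  0.21 -0.04] op 0.0262 q7 -1.05
180
over t 47.2 p [ 0.5701 -0.1852  0.2941] F [-0.3 -0.8 -3.2] M [ 0.01  0.21 -0.01] op 0.0263 q7 -1.08
```

View pics/s1_g.png

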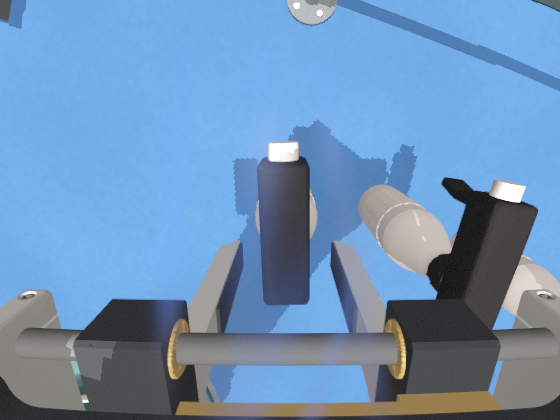

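View pics/s1_over.png

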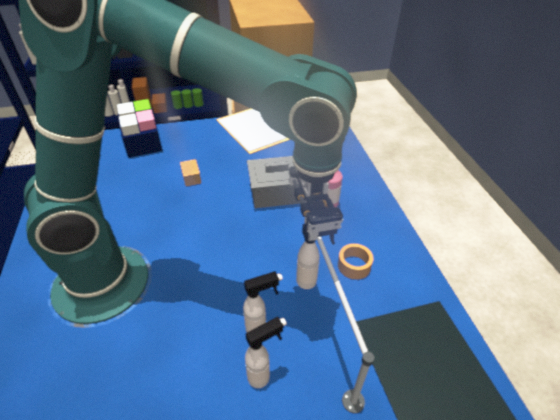

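View pics/s1_overw.png

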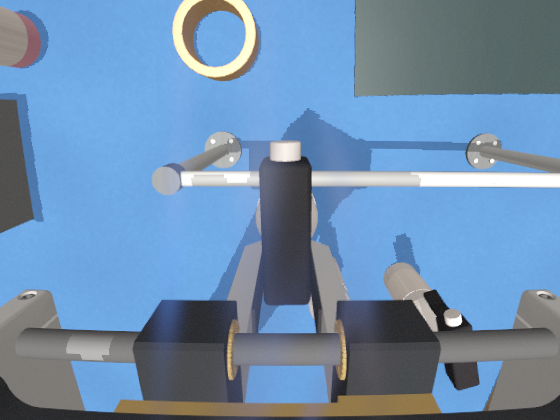

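```bash
python3 - <<'E'
from h import *
w=cam('wrist');p=robot.get_state()['ee_pos']
print(onplane(w,[(230,179.5),(360,180)],.215)-p)
print('head front',onplane(w,[(286,159)],p[2]+.011)-p, 'rear',onplane(w,[(286,303)],p[2]+.011)-p)
im=cv2.imread('pics/s1_overw.png');print(im[165:195,230].tolist()[::2])
E
```

```text
[[ 0.03693258  0.04407599 -0.07923881]
 [ 0.03792055 -0.05732301 -0.07923881]]
head front [[0.06545507 0.00074827 0.011     ]] rear [[-0.01336962 -0.00028411  0.011     ]]
[[188, 188, 187], [219, 175, 137], [228, 170, 117], [200, 191, 185], [238, 241, 242], [255, 255, 255], [255, 255, 255], [255, 255, 255], [255, 255, 255], [204, 207, 209], [181, 181, 183], [228, 171, 119], [229, 171, 118], [228, 171, 118], [228, 171, 118]]
```

```bash
sed -i 's/^GZ=.199/GZ=.199\nOFF=.0035  # bottle axis ahead of TCP/; s/q=MID+s\*RY-r\*RX/q=MID+s*RY-(r+OFF)*RX/' spray.py; python3 - <<'E'
from spray import *
robot.move_linear(P(.1,.037,.095),.05)
lower(.1)
snap('side','s1_low');snap('wrist','s1_loww')
E
```

```text
l1 False t 48.3 p [ 0.5672 -0.1852  0.2592] F [-0.   0.2 -2.9] M [ 0.01  0.16 -0.02] op 0.0261 q7 -1.07
l2 False t 48.7 p [ 0.5731 -0.185   0.2507] F [-0.2 -0.3 -2.2] M [-0.01  0.14  0.02] op 0.026 q7 -1.06
l3 True t 49.3 p [ 0.573  -0.1848  0.2376] F [ 1.3 -0.2  2.5] M [ 0.09 -0.14  0.02] op 0.0258 q7 -1.06
```

View pics/s1_low.png

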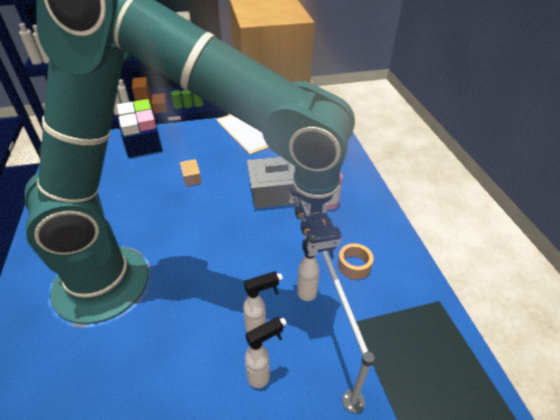

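View pics/s1_loww.png

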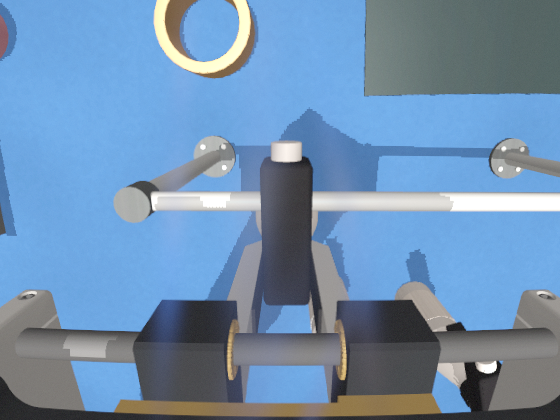

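```bash
python3 - <<'E'
from spray import *
tilt(18)
snap('side','s1_tilt');snap('wrist','s1_tiltw')
E
```

```text
tilted t 51.4 p [ 0.5679 -0.1851  0.226 ] F [-2.7 -3.   5.5] M [-0.54  0.27 -0.29] op 0.0257 q7 -0.93
```

View pics/s1_tilt.png

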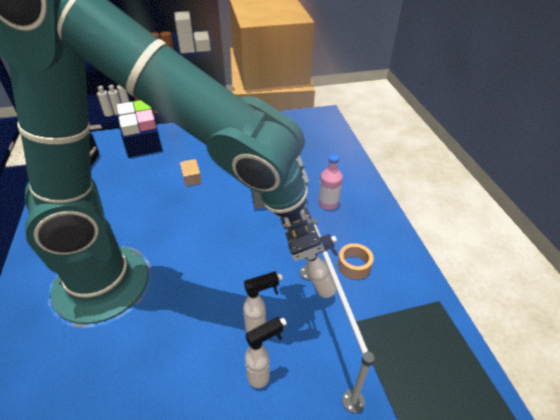

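View pics/s1_tiltw.png

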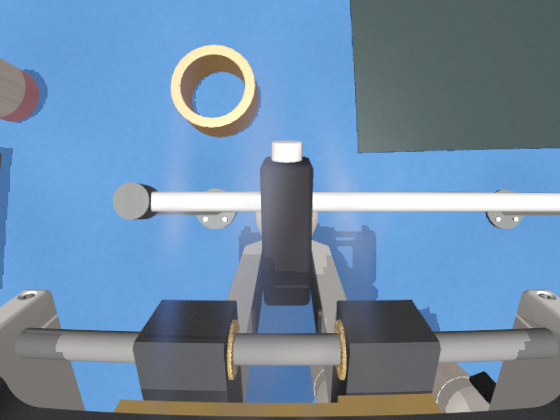

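```bash
python3 - <<'E'
from spray import *
p=robot.get_state()['ee_pos']+[0,0,.0006]
robot.move_linear(p,.01);st('relieved')
p=robot.get_state()['ee_pos']
robot.gripper_to(.03);snap('wrist','s1_r1');robot.pause(.4);snap('wrist','s1_r2')
release()
snap('side','s1_rel');snap('wrist','s1_rel2')
E
python3 -c "
import cv2,numpy as np
a=[cv2.imread(f'pics/{n}.png')[110:390,120:440] for n in('s1_tiltw','s1_r1','s1_r2')]
cv2.imwrite('pics/s1_cmp.png',np.hstack(a)[:, :,:][:, :].copy()[::1,::1]) if 0 else cv2.imwrite('pics/s1_cmp.png',cv2.resize(np.hstack(a),(800,233)))"
```

```text
relieved t 51.8 p [ 0.5678 -0.185   0.2262] F [-1.  -0.6  0.1] M [-0.29  0.6  -0.13] op 0.0259 q7 -0.93
rel t 53.6 p [ 0.5679 -0.1852  0.2265] F [-0.6 -0.2  0.2] M [-0.04  0.49  0.03] op 0.05 q7 -0.93
away t 54.5 p [ 0.54   -0.1853  0.3115] F [-0.   0.3  0.9] M [-0.02  0.43  0.05] op 0.0501 q7 -1.07
```

View pics/s1_cmp.png

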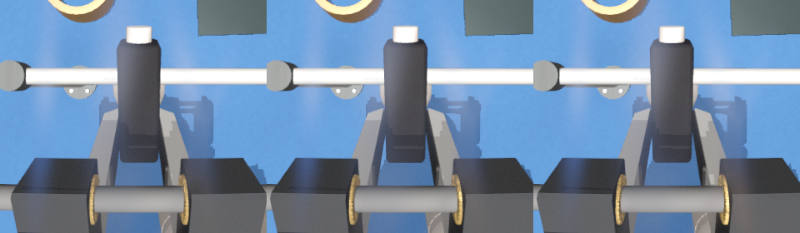

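View pics/s1_rel.png

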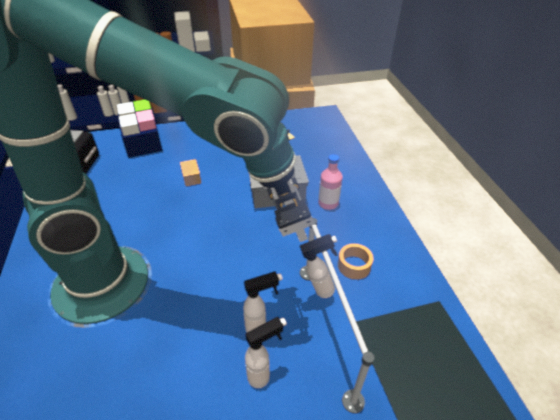

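View pics/s1_rel2.png

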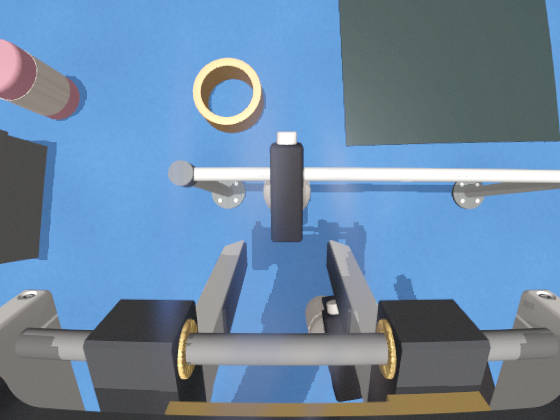

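```bash
python3 - <<'E'
import spray
from spray import *
spray.OFF=.001
s=robot.get_state();robot.move_linear([.48,-.21,.33],.2,down(np.radians(5+270)))
k=grab(np.array([.4225,-.2417]),9.2,'s2');print(k)
over(.0,k)
snap('wrist','s2_overw')
E
```

```text
ik [(np.float64(0.14), 180), (np.float64(3.01), 0)]
at t 56.8 p [ 0.4229 -0.2419  0.1996] F [-0.1  0.4 -0.2] M [-0.04  0.1   0.02] op 0.0548 q7 -0.77
closed t 57.4 p [ 0.4226 -0.2418  0.1991] F [ 0.2 -0.1  0.8] M [-0.18  0.14  0.01] op 0.0261 q7 -0.77
up t 58.4 p [ 0.4222 -0.2415  0.2933] F [ 0.  -0.5 -2.9] M [-0.01  0.14  0.06] op 0.0261 q7 -0.86
180
over t 59.8 p [ 0.5705 -0.2852  0.2941] F [-0.5 -0.3 -3.1] M [0.04 0.19 0.04] op 0.0259 q7 -0.89
```

View pics/s2_overw.png

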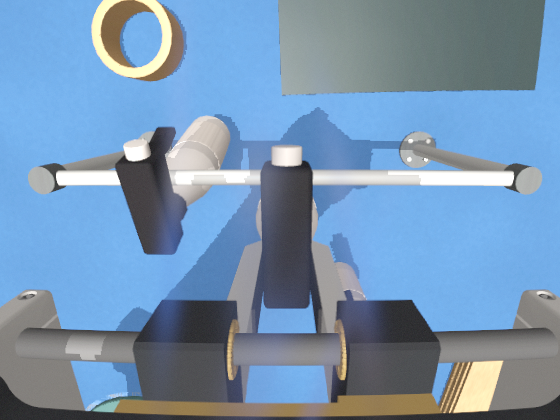

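```bash
python3 - <<'E'
import spray
from spray import *
spray.OFF=.001
w=cam('wrist');p=robot.get_state()['ee_pos']
print(onplane(w,[(240,177),(340,177)],.215)-p)
print('front',onplane(w,[(286,163)],p[2]+.011)-p, 'rear',onplane(w,[(286,306)],p[2]+.011)-p)
lower(0.)
E
```

```text
[[ 0.03900857  0.03619216 -0.07921464]
 [ 0.04002819 -0.04150485 -0.07921464]]
front [[0.06355497 0.00072298 0.011     ]] rear [[-0.0152745  -0.00028294  0.011     ]]
l1 False t 60.6 p [ 0.5711 -0.2852  0.2592] F [-0.7 -0.4 -2.7] M [-0.07  0.16  0.01] op 0.026 q7 -0.88
l2 False t 61.0 p [ 0.577  -0.2849  0.2507] F [-0.5 -0.3 -2.3] M [-0.04  0.16 -0.05] op 0.0258 q7 -0.88
l3 True t 61.7 p [ 0.5768 -0.2849  0.2377] F [ 0.1 -0.3  3.2] M [-0.06  0.08  0.01] op 0.0259 q7 -0.87
```

```bash
cat >> spray.py <<'E'
def finish(tag):
    p=robot.get_state()['ee_pos']
    tilt(18)
    for _ in range(4):
        s=robot.get_state()
        if s['force'][2]<1.0: break
        robot.move_linear(s['ee_pos']+[0,0,.0004],.01)
    st('relieved')
    snap('wrist',tag+'_r0')
    robot.gripper_to(.03);snap('wrist',tag+'_r1');robot.pause(.4);snap('wrist',tag+'_r2')
    release();snap('side',tag+'_rel');snap('wrist',tag+'_rel2')
    a=[cv2.imread(f'pics/{tag}_{n}.png')[110:390,120:440] for n in('r0','r1','r2')]
    cv2.imwrite(f'pics/{tag}_cmp.png',cv2.resize(np.hstack(a),(800,233)))
E
python3 - <<'E'
import spray
from spray import *
finish('s2')
E
```

```text
tilted t 63.6 p [ 0.5717 -0.2853  0.227 ] F [-2.8 -2.7  7.5] M [-0.47  0.53 -0.21] op 0.0261 q7 -0.69
relieved t 64.1 p [ 0.5718 -0.285   0.2272] F [-0.4 -0.3 -0.7] M [-0.27  0.64 -0.12] op 0.0258 q7 -0.69
rel t 66.0 p [ 0.5718 -0.2852  0.2275] F [ 0.2 -0.3  0.1] M [-0.02  0.42 -0.02] op 0.0501 q7 -0.69
away t 66.9 p [ 0.544  -0.2853  0.3124] F [-0.4  1.2  0.4] M [-0.05  0.4  -0.02] op 0.0499 q7 -0.79
```

View pics/s2_cmp.png

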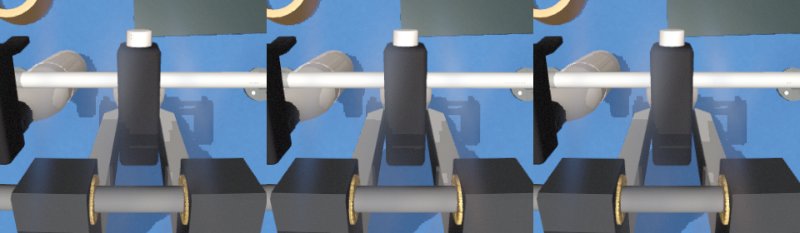

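View pics/s2_rel2.png

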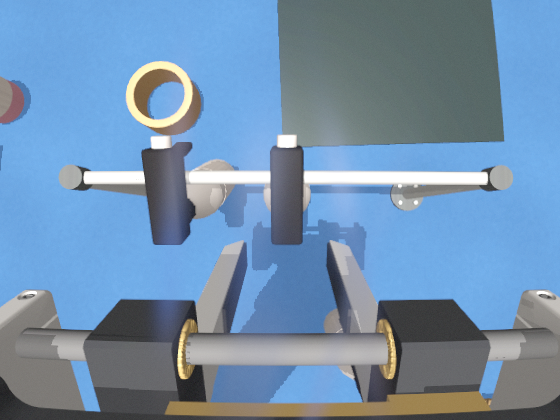

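Both hang still. Now the third.

```bash
python3 - <<'E'
import spray
from spray import *
spray.OFF=.001
robot.move_linear([.46,-.32,.33],.2,down(np.radians(5+270)))
k=grab(np.array([.4076,-.3690]),18.1,'s3');print(k)
over(-.1,k)
snap('wrist','s3_overw')
E
```

```text
ik [(np.float64(0.36), 180), (np.float64(3.01), 0)]
at t 69.4 p [ 0.4079 -0.3692  0.1996] F [-0.3  0.1  0.3] M [-0.06  0.12 -0.05] op 0.0551 q7 -0.33
closed t 70.0 p [ 0.4076 -0.369   0.199 ] F [-1.1 -0.4  1. ] M [-0.13  0.09 -0.02] op 0.0259 q7 -0.33
up t 70.9 p [ 0.4074 -0.3687  0.2932] F [-0.8  0.6 -2.9] M [-0.04  0.15  0.03] op 0.0259 q7 -0.4
180
over t 72.4 p [ 0.5717 -0.3854  0.2941] F [-0.6 -0.  -3.4] M [-0.02  0.19 -0.  ] op 0.0261 q7 -0.74
```

View pics/s3_overw.png

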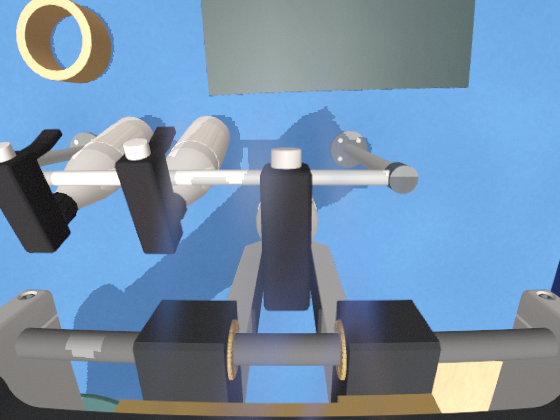

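```bash
python3 - <<'E'
import spray
from spray import *
spray.OFF=.0002
lower(-.1)
finish('s3')
E
```

```text
l1 False t 73.2 p [ 0.5732 -0.3852  0.2592] F [-0.2 -0.3 -2.8] M [-0.05  0.15  0.01] op 0.0258 q7 -0.73
l2 False t 73.6 p [ 0.5793 -0.3849  0.2507] F [-0.6  0.3 -2.7] M [-0.03  0.16 -0.07] op 0.0259 q7 -0.73
l3 True t 74.2 p [ 0.579  -0.3848  0.2376] F [-0.7  0.3  3.5] M [0.04 0.05 0.05] op 0.0256 q7 -0.73
tilted t 76.1 p [ 0.5739 -0.3852  0.2272] F [-4.9 -2.8  7.9] M [-0.57  0.68 -0.21] op 0.0257 q7 -0.52
relieved t 76.6 p [ 0.5741 -0.3849  0.2275] F [-1.6 -2.7 -0.7] M [-0.4   0.78 -0.19] op 0.0258 q7 -0.52
rel t 78.5 p [ 0.5741 -0.3851  0.2278] F [-0.7  1.2  0.8] M [-0.05  0.45 -0.01] op 0.0502 q7 -0.52
away t 79.4 p [ 0.5464 -0.3851  0.3126] F [-0.5  0.2 -0.5] M [0.05 0.4  0.06] op 0.0502 q7 -0.59
```

View pics/s3_cmp.png

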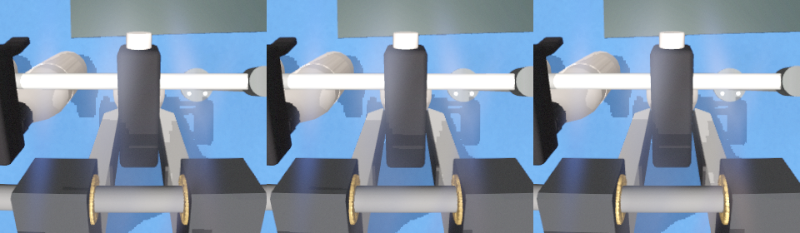

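View pics/s3_rel2.png

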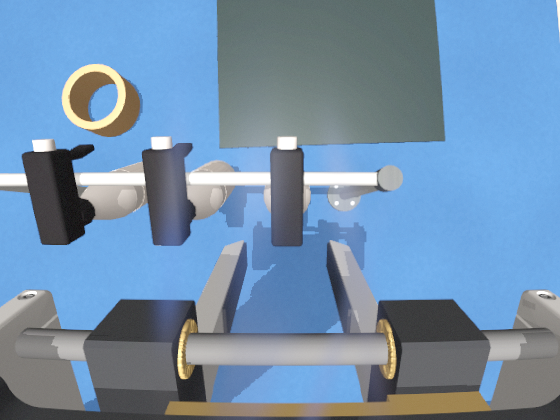

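Retreat and do the final check on all.

```bash
python3 - <<'E'
from h import *
robot.move_linear([.42,-.3,.40],.25,down(np.radians(5+270)))
robot.move_ptp([.3,-.33,.42],down(np.radians(275)));robot.pause(.5)
ct,it=snap('top','f_top');_,s=snap('side','f_side');st()
robot.pause(.5);_,s2=snap('side','f_side2');print('motion',cv2.absdiff(s,s2).max())
for cn in rects(ct,it,100):
    if cv2.pointPolygonTest(cn,(180,197),False)>0: print('lid',fit(ct,cn,.102).round(4))
cv2.imwrite('pics/f_z.png',cv2.resize(s[140:420,220:420],None,fx=2.1,fy=2.1,interpolation=cv2.INTER_CUBIC))
E
```

```text
t 81.5 p [ 0.3001 -0.33    0.42  ] F [-0.5 -1.1  0.9] M [-0.01  0.1   0.04] op 0.05 q7 -0.78
motion 52
lid [  0.5875   0.2802  -2.9399 195.0054 154.4962]
```

View pics/f_top.png

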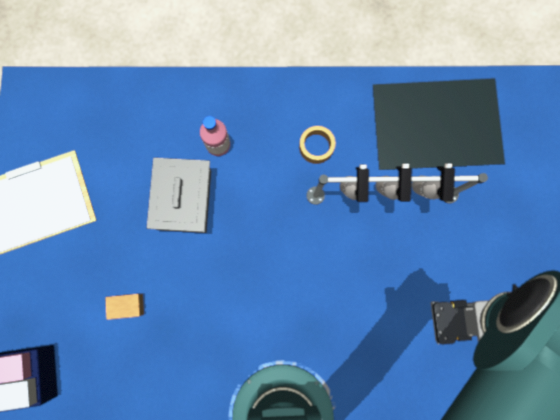

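View pics/f_z.png

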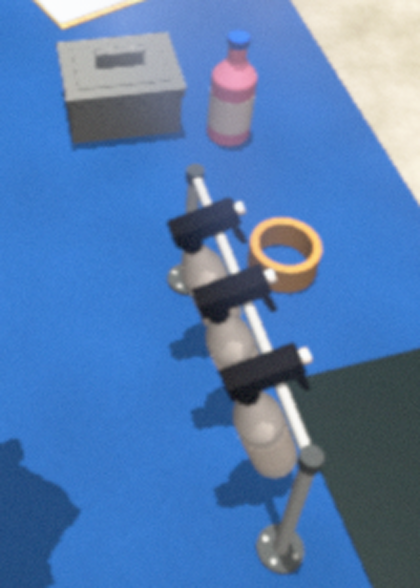

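```bash
python3 - <<'E'
from h import *
a=cv2.imread('pics/f_side.png');b=cv2.imread('pics/f_side2.png');_,c=snap('side','f_side3')
for x,y in((a,b),(b,c)):
    d=cv2.absdiff(x,y).max(2);ys,xs=np.where(d>15);print(len(xs),xs.min() if len(xs) else 0,xs.max() if len(xs) else 0,ys.min() if len(xs) else 0,ys.max() if len(xs) else 0)
    r=d[220:420,290:380];print('rail region',r.max(),(r>8).sum())
E
```

```text
409 0 337 0 414
rail region 16 157
229 0 206 0 269
rail region 15 147
```

```bash
python3 -c "
from rig import robot
print(robot.sign_off(),robot.get_state()['time'])"
```

```text
the job is handed in; nothing more can be done
the job is handed in; nothing more can be done
```

The bench is cleared and the job is handed in, after about 82 s of the 210 s. All six items were present: three smaller tubs and three spray bottles.

**Tubs and lid:** I nested the second, third and smallest tubs in that order inside the largest. Each was let go 16–23 mm above its seat, because the fingers don't fit in the 6 mm gap. Before the lid went on, the pictures showed them sitting level inside one another. The lid stopped at its seated height, with the gripper at 0.126 m. Its centre is within 2 mm of the largest tub's and it is turned less than 0.1° from it; the last picture showed it unchanged.

**Spray bottles:** All three hang on the rail by their triggers, about 100 mm apart and clear of the bench. I turned each one 18° about the rail before opening the gripper, and none visibly moved on release.

**Checks that disagreed:**
- **Rail position:** the top and side cameras differed by about 4 mm. I used a value in between, and the wrist camera agreed with it.
- **First bottle:** it sat about 4 mm off in the grip, which I corrected before lowering it.
- **Final stillness check:** two side pictures taken half a second apart differed by up to 52 grey levels. At the rail the differences stayed within 16 levels, so I took this as camera noise.

The other goods were not touched, and I saw nothing get knocked aside.

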